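# Count along the lane rack and slide the bearing into the third lane

### The arm

A 6-joint arm with a two-finger parallel gripper is mounted at the origin on a cart in front of the work surface, level with it; the furniture and walls round the work are solid. World frame = base frame: x ahead of the robot, y to its left, z up, the work surface at z = 0. Lengths are in m, angles in degrees, forces in N, time in s.
With the tool pointing down it reaches from about 0.2 to 0.875 m from the base axis. Payload 3.4 kg.
Tool frame: the origin (TCP) lies on the centre line of the jaws, within the pads' length; the fingertips stand 14 mm ahead of it and the grasp point (between the pads) lies 5 mm behind it; z points along the fingers, y is the line along which they close (so a half turn about z gives the same grasp; the last joint's range is limited). The gripper opens to 94 mm and grips with 3 to 60 N. Pads are 16 mm wide; open, the fingers measure 119 mm over their backs; the gripper's body (75 mm by 177 mm) begins 78 mm behind the grasp point.
Start: joints at [69.213, 15.808, 86.224, -0, 77.962, -6.933], TCP at [0.138, 0.558, 0.219] pointing down, gripper open.
Joint ranges: [-165.64, 165.64], [-43.16, 119.46], [12.63, 154.43], [-67.54, 247.53], [6.08, 155.33], [-154.97, 154.97]. Speed limits (degrees/s): [147.25, 147.25, 180, 180, 180, 180].

### API

Orientations are given as a 3x3 rotation matrix whose columns are the frame's x, y, z axes.
In Python, from plant import ctrl gives the robot as it stands.
- The arm moves only by the tool send_rows, never from a script. Its argument "motion" is one flat list of numbers, 5 for each row, row after row: the shift along the tool's x, y, z in units of 0.5 m (1.0 is 0.5 m), then the turn about the tool's z in units of 4 degrees (1.0 is 4 degrees), then the opening, from 0 (shut) to 1 (fully open). In form: [x, y, z, twist, grip, x, y, z, twist, grip, ...]. A call has 1 to 5 rows; each row shifts and turns the commanded pose from where the row before left it, along the tool's axes as they then stand; what a row does not reach is not made up. A row lasts 1/10 s, in which the tool goes at most 50 mm and 8.59 degrees, less where a joint would pass 70% of its speed; a pose out of reach is approached as far as the arm can. A call with a number of a shift or a turn outside -1 to 1 is refused whole. A call with a gripper value outside its range is refused whole. The fingers move at their own pace and stop on an object; "newtons" is the grip in N (left out, the last holds). Time passes only in rows, so rows that do not move let the fingers close. It gives the time, the measured TCP pose, the force, the opening and the grip force at its end, in the units of the state.
- ctrl.get_state(): the state, without advancing time (a new reading comes with each control period).
- ctrl.camera(name): name is "scene" or "top" or "wrist"; returns a dict with "img" (420x560x3 uint8, red, green, blue), "depth" (420x560 float32, m along the optical axis (not along the pixel's ray), 0 where there is no reading), "fx", "fy", "cx", "cy" (pixels), "R" (3x3) and "t" (3): a world point X has camera coordinates R X + t; the wrist camera has in their place "mount" (4x4, takes a point from camera to tool coordinates, whose origin is the TCP and whose axes are the flange's). Camera axes: x right, y down, z forward; pixel columns grow to the right and rows downward; lengths in m; the calibration is good to about 2 mm. The wrist camera is an equidistant fisheye: a pixel r from the principal point sees the ray r / f radians off the axis. A picture is of the moment at which its call begins: read the wrist's pose just before it.
- ctrl.finish_job(): hands the job in; it is judged then, once.
Trained networks look in the newest picture that a camera, given by its name, has taken for a name from the list of things; names that differ only in an ending like _2 or _b are one class to them, and where a whole thing is asked for, a point or a joint stands for the part that bears it (a point fixed in the world has none). Each returns a list of dicts, best first, with "score" (0 to 1); they miss things now and then, are a little off and sometimes report something else, mostly with a low value. They report only what shows in the picture. A call takes as long as a camera call. They do not tell look-alikes from the thing itself.
- ctrl.recognise(camera, label): "centre" ([column, row] in pixels, amid what is visible of it).
- ctrl.silhouettes(camera, label): "mask" (420x560 bool, what is visible of it) and "centre" ([column, row] in pixels, amid what is visible of it).
The state is a dict: "time_s": time; "q": joint angles; "joint_velocities": joint speeds; "tau": joint torques, N m; "ee_pos": TCP position; "tcp_rot": TCP orientation; "contact_force": force on the tool from outside, world axes, zero at the start; "moment": the same for the moment, N m; "grip_width": finger opening in m; "grasp_force": force on a finger pad.
Only numpy, scipy, OpenCV 4.12 (cv2) and the standard library are available. Lean on these libraries where they do the work, as an engineer would, in place of code of your own. Each camera call takes 0.05 s, during which the arm holds its last target. There are 200 camera calls.

### The job

The rack on the bench has four lanes side by side, open towards the robot, and the tall post marks the end to count from. With the fingers together, count the lanes along the metal strips on top of the rear rail, lightly touching the strip of the first, then the second, then the third lane, occupied or not, and stop there without touching the fourth strip. Then, without gripping or lifting it, push the bearing that lies out in front of the rack along the bench into that third lane, gently and fully home against the rear rail, and leave everything else where it is.

Things in the scene. Friction and masses are not known exactly. Their poses are not given: they have to be found in the camera images.
- rack: fixed rack: wooden rear rail 22 mm thick, 296 mm long, and five plywood dividers (8 mm thick, 24 mm high) running from it towards the robot, noses ending 65 mm in front of the rail's middle; between them four lanes 64 mm wide with the bench as floor. Origin at bench height under the rail's middle; x into the lanes (away from robot), y along the rail to the left. Lane centre lines: y = 108, 36, -36, -108 mm
- top_a (a point): aluminium strip 20 x 58 x 4 mm on top of the rear rail, the first of the four counted from the left; this point is the middle of its upper face, which is 40 mm above the bench. Each strip lies behind its lane; strips are 14 mm apart and 72 mm from middle to middle along the rail, level, rigid, ends bevelled over 8 mm
- top_b (a point): aluminium strip 20 x 58 x 4 mm on top of the rear rail, the second of the four counted from the left; this point is the middle of its upper face, which is 40 mm above the bench. Each strip lies behind its lane; strips are 14 mm apart and 72 mm from middle to middle along the rail, level, rigid, ends bevelled over 8 mm
- top_c (a point): aluminium strip 20 x 58 x 4 mm on top of the rear rail, the third of the four counted from the left; this point is the middle of its upper face, which is 40 mm above the bench. Each strip lies behind its lane; strips are 14 mm apart and 72 mm from middle to middle along the rail, level, rigid, ends bevelled over 8 mm
- top_d (a point): aluminium strip 20 x 58 x 4 mm on top of the rear rail, the fourth of the four counted from the left; this point is the middle of its upper face, which is 40 mm above the bench. Each strip lies behind its lane; strips are 14 mm apart and 72 mm from middle to middle along the rail, level, rigid, ends bevelled over 8 mm
- rail_a: the same leftmost strip as a body; origin in the middle of its underside, 36 mm above the bench
- rail_b: the strip second from the left, as a body; origin in the middle of its underside
- rail_c: the strip third from the left, as a body; origin in the middle of its underside
- rail_d: the rightmost strip as a body; origin in the middle of its underside
- post: fixed tall steel post, 80 mm high with a 24 mm head, on a 32 mm foot, beside one end of the rail (170 mm along the rail from its middle): the end to count from. A low steel stub, 18 mm high, stands beside the other end. The post may stand at either end. Origin at the middle of its foot
- bearing: the loose ball bearing to push: a steel ring 52 mm in diameter, 15 mm high, about 0.14 kg, lying flat on the open bench in front of the rack. Origin at the middle of its underside, z up; home against the rail its middle is 37 mm in front of the rail's middle
- stored_bearing: another such bearing, loose, already lying home in the leftmost or the rightmost lane; to be left alone. Origin at the middle of its underside
- bolt: loose hexagon bolt, 48 x 20 x 17 mm, lying in the other outer lane; to be left alone. Origin at the middle of its underside
- grease_tin: loose open tin, 76 mm in diameter, 42 mm high, standing on the bench to the right; to be left alone. Origin at the middle of its underside
- tin_lid: loose tin lid, 80 mm in diameter, 10 mm high, lying on the bench to the left; to be left alone. Origin at the middle of its underside
Mind the look-alikes: they are no part of the job. Leave any blue or orange look-alike of the post alone.

How it is judged (in metres and radians):
On the way, in this order (a step that is already met when the one before it is completed fails the run):
1. a fingertip touches the strip of the first lane from the tall post (((y of post in the frame of rack above 0 m and contact force between the fingers and rail_a above 0.5 N) or (y of post in the frame of rack below 0 m and contact force between the fingers and rail_d above 0.5 N))), for 0.1 s.
2. then the strip of the second lane (((y of post in the frame of rack above 0 m and contact force between the fingers and rail_b above 0.5 N) or (y of post in the frame of rack below 0 m and contact force between the fingers and rail_c above 0.5 N))), for 0.1 s.
3. then the strip of the third lane (((y of post in the frame of rack above 0 m and contact force between the fingers and rail_c above 0.5 N) or (y of post in the frame of rack below 0 m and contact force between the fingers and rail_b above 0.5 N))), for 0.1 s.
4. then the bearing is pushed home in the third lane (x of bearing in the frame of rack above -0.043 m and height (world z) of bearing below 0.004 m and angle between bearing's own z axis and vertical below 0.08 rad and ((y of post in the frame of rack above 0 m and y of bearing in the frame of rack between -0.048 and -0.024 m) or (y of post in the frame of rack below 0 m and y of bearing in the frame of rack between 0.024 and 0.048 m))), for 0.2 s.
At the end, for the whole second after the job is handed in: The bearing lies flat and at rest on the bench in the third lane from the tall post, at most 6 mm short of the rear rail and within 12 mm of the lane's centre line (all of step 4 and linear speed of bearing below 0.01 m/s); the robot touches nothing.
It fails at once if the strip of the fourth lane is touched ((y of post in the frame of rack above 0 m and contact force between the fingers and rail_d above 0.5 N) or (y of post in the frame of rack below 0 m and contact force between the fingers and rail_a above 0.5 N)).
It fails at once if a strip is pressed hard (over 60 N) (contact force between the fingers and rail_a above 60 N or contact force between the fingers and rail_b above 60 N or contact force between the fingers and rail_c above 60 N or contact force between the fingers and rail_d above 60 N).
It fails at once if the bearing is lifted more than 8 mm or tipped more than 0.3 rad (height (world z) of bearing above 0.008 m or angle between bearing's own z axis and vertical above 0.3 rad).
It fails at once if the bearing is squeezed or rammed (over 30 N) (contact force between the fingers and bearing above 30 N).
It fails at once if the parts already in the rack, the tin or its lid are moved more than 10 mm (distance of any of stored_bearing, bolt, grease_tin, tin_lid from where it was at the start of the episode above 0.01 m).
It also fails if it takes over 64 s, if anything falls off the work surface, if the arm or the gripper's body presses on something with over 40 N, if the wrist force passes 120 N, or if a joint passes its speed limit or range.

## Working session

There is one attempt and no reset: what is moved stays moved. The work goes in short steps, Python scripts to look and compute and a tool call to move; the robot and the scene stay as the last step left them, time stands still between calls to the robot, and variables do not carry over. Pictures are saved under pics/ and viewed, at most 10 in all, crops included, and the job is handed in when it is done.

Besides the shell and the picture viewer there is one more tool, called after "Request:" as name(argument=value, ...), one argument or row to a line, values as JSON. send_rows: Moves the arm, as the interface text tells. Its arguments: {"type":"object","properties":{"motion":{"type":"array"},"newtons":{"type":"number"}},"required":["motion"]}

```bash
mkdir -p pics; cat > h.py <<'E'
import numpy as np, cv2
from plant import ctrl
def world(c,u,v,z=None):
    """pixel -> world, by depth or by plane height z"""
    R=np.array(c['R']);t=np.array(c['t'])
    d=np.array([(u-c['cx'])/c['fx'],(v-c['cy'])/c['fy'],1.0])
    o=-R.T@t; r=R.T@d
    s=c['depth'][int(round(v)),int(round(u))] if z is None else (z-o[2])/r[2]
    return o+s*r
E
python3 - <<'E'
from h import *
s=ctrl.get_state(); print(s['time_s'],s['ee_pos'],s['tcp_rot'],s['grip_width'],s['contact_force'])
for n in ['top','scene']:
    c=ctrl.camera(n); cv2.imwrite(f'pics/{n}0.png',c['img'][...,::-1])
    for l in ['rack','post','bearing','stored_bearing','bolt','grease_tin','tin_lid','top_a','rail_a']:
        for m in ctrl.silhouettes(n,l)[:5]:
            u,v=m['centre']; print(n,l,round(m['score'],2),np.round([u,v]),world(c,u,v).round(3),m['mask'].sum())
E
```

```text
0.0 [0.13748999 0.55773153 0.21862245] [[-9.70909222e-01  2.39446981e-01 -6.52731500e-04]
 [ 2.39447766e-01  9.70907738e-01 -1.71243166e-03]
 [ 2.23705474e-04 -1.81891079e-03 -9.99998321e-01]] 0.09391831490679114 [0.24727789 1.08135194 0.61757997]
top rack 0.82 [286. 189.] [ 0.644 -0.034  0.036] 1322
top post 0.57 [219. 162.] [0.717 0.163 0.06 ] 120
top post 0.5 [230. 180.] [0.66  0.126 0.075] 147
top post 0.49 [197. 202.] [0.599 0.225 0.042] 133
top bearing 0.78 [282. 239.] [ 0.497 -0.024  0.017] 175
top bearing 0.66 [250. 188.] [0.644 0.073 0.038] 135
top stored_bearing 0.52 [233. 185.] [0.66  0.128 0.006] 102
top stored_bearing 0.45 [248. 198.] [ 0.622  0.081 -0.001] 214
top bolt 0.63 [322. 207.] [ 0.6   -0.145 -0.   ] 58
top grease_tin 0.56 [377. 256.] [ 0.455 -0.303  0.025] 645
top grease_tin 0.34 [298. 192.] [ 0.636 -0.069  0.043] 118
top tin_lid 0.86 [178. 260.] [ 0.431  0.282 -0.003] 596
top tin_lid 0.51 [247. 184.] [0.655 0.081 0.042] 130
top top_a 0.63 [248. 183.] [0.66  0.079 0.041] 130
top top_a 0.61 [274. 189.] [0.642 0.    0.043] 131
top rail_a 0.62 [249. 188.] [0.647 0
[... 649 characters left out ...]
 172.] [ 0.448 -0.276  0.032] 873
scene tin_lid 0.62 [243. 340.] [0.412 0.284 0.002] 278
scene tin_lid 0.56 [263. 195.] [ 0.636 -0.019  0.026] 2406
scene tin_lid 0.3 [228. 210.] [0.653 0.081 0.043] 167
scene top_a 0.75 [315. 232.] [ 0.479 -0.026  0.001] 379
scene top_a 0.69 [295. 163.] [ 0.639 -0.143  0.042] 132
scene top_a 0.61 [229. 208.] [0.656 0.075 0.041] 178
scene top_a 0.46 [249. 193.] [0.656 0.007 0.04 ] 147
scene top_a 0.44 [272. 178.] [ 0.647 -0.066  0.042] 160
scene rail_a 0.72 [250. 191.] [ 0.689 -0.025  0.002] 185
scene rail_a 0.67 [274. 178.] [ 0.643 -0.069  0.041] 142
scene rail_a 0.64 [231. 210.] [0.651 0.074 0.04 ] 175
scene rail_a 0.42 [298. 164.] [ 0.635 -0.147  0.037] 110
```

View pics/top0.png

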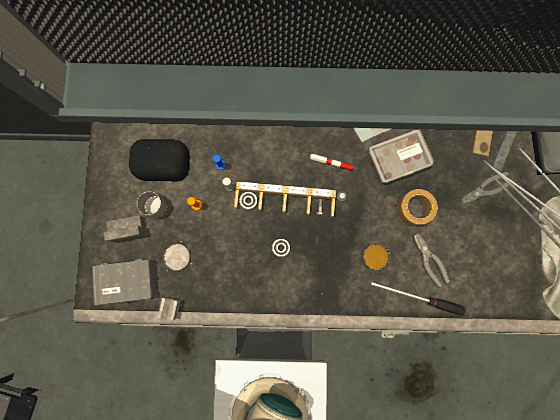

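View pics/scene0.png

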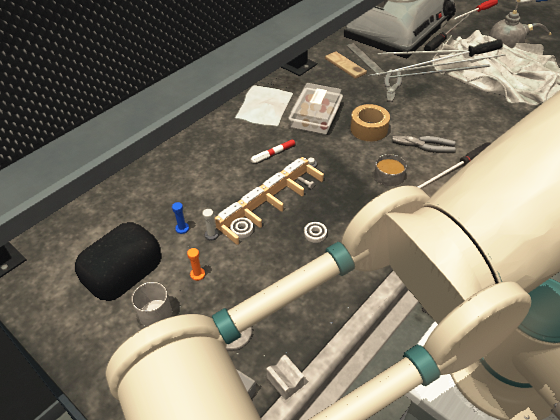

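The top view shows the rack at (286,189), with the grey steel post at its left end at (227,182). The blue and orange posts at (219,162) and (195,203) are look-alikes. The target bearing is at (281,247), the stored bearing is in the left lane and the bolt is in the right lane. Counting therefore runs a, b, c, and the third lane is y = -36 in the rack frame.

I'll move over the rack for a close look.

Request:
send_rows(
  motion=[-0.067, -0.06, -0.011, 0, 0, -0.067, -0.06, -0.011, 0, 0, -0.067, -0.06, -0.011, 0, 0, -0.067, -0.06, -0.011, 0, 0, -0.067, -0.06, -0.011, 0, 0],
  newtons=10,
)

```text
time_s: 1.5
ee_pos: [0.2651, 0.3711, 0.2473]
tcp_rot: [[-0.971, 0.239, 0.001], [0.239, 0.971, 0.0], [-0.001, 0.001, -1.0]]
contact_force: [0.1, 0.5, -0.3]
grip_width: 0.0577
grasp_force: 0.0
```

Request:
send_rows(
  motion=[-0.067, -0.06, -0.011, 0, 0, -0.067, -0.06, -0.011, 0, 0, -0.067, -0.06, -0.011, 0, 0, -0.067, -0.06, -0.011, 0, 0, -0.067, -0.06, -0.011, 0, 0],
)

```text
time_s: 2.0
ee_pos: [0.3918, 0.1852, 0.275]
tcp_rot: [[-0.971, 0.239, 0.001], [0.239, 0.971, 0.001], [-0.001, 0.001, -1.0]]
contact_force: [0.1, 0.7, 0.3]
grip_width: 0.0177
grasp_force: 0.0
```

Request:
send_rows(
  motion=[-0.067, -0.06, -0.011, 0, 0, -0.067, -0.06, -0.011, 0, 0, -0.067, -0.06, -0.011, 0, 0, -0.067, -0.06, -0.011, 0, 0, -0.067, -0.06, -0.011, 0, 0],
)

```text
time_s: 2.5
ee_pos: [0.5186, -0.0007, 0.3024]
tcp_rot: [[-0.971, 0.24, 0.001], [0.24, 0.971, 0.0], [-0.001, 0.0, -1.0]]
contact_force: [0.9, 0.5, -0.2]
grip_width: 0.0004
grasp_force: 0.0
```

Request:
send_rows(
  motion=[0, 0, 0, -0.8, 0, 0, 0, 0, -0.8, 0, 0, 0, 0, -0.75, 0, 0, 0, 0, 0, 0],
)

```text
time_s: 2.9
ee_pos: [0.5179, 0.0009, 0.3019]
tcp_rot: [[-0.997, 0.078, -0.0], [0.078, 0.997, 0.0], [0.0, 0.0, -1.0]]
contact_force: [0.6, -0.2, 0.2]
grip_width: 0.0006
grasp_force: 0.0
```

```bash
cat >> h.py <<'E'
def wrist():
    s=ctrl.get_state(); c=ctrl.camera('wrist')
    c['Rt']=np.array(s['tcp_rot']); c['p']=np.array(s['ee_pos']); return s,c
def wworld(c,u,v,z):
    """fisheye pixel -> world point on the plane of height z"""
    x,y=(u-c['cx'])/c['fx'],(v-c['cy'])/c['fy']; th=np.hypot(x,y)
    d=np.array([np.sin(th)*x/th,np.sin(th)*y/th,np.cos(th)])
    M=np.array(c['mount']); r=c['Rt']@M[:3,:3]@d; o=c['p']+c['Rt']@M[:3,3]
    return o+(z-o[2])/r[2]*r
E
python3 - <<'E'
from h import *
s,c=wrist(); print(s['time_s'],s['ee_pos'],s['tcp_rot'],s['q'],s['grip_width'],s['contact_force'])
print(np.array(c['mount']),c['fx'],c['cx'],c['cy'])
cv2.imwrite('pics/w1.png',c['img'][...,::-1])
for l,z in [('rack',.036),('post',.08),('bearing',.015),('stored_bearing',.015),('bolt',.015),('top_a',.04),('rail_a',.04)]:
    for m in ctrl.silhouettes('wrist',l)[:5]:
        u,v=m['centre']; print(l,round(m['score'],2),np.round([u,v]),wworld(c,u,v,z).round(4),m['mask'].sum())
E
```

```text
2.9 [0.51787147 0.00085006 0.30190986] [[-9.96937968e-01  7.81964393e-02 -6.52013355e-05]
 [ 7.81964322e-02  9.96937965e-01  1.06492368e-04]
 [ 7.33290107e-05  1.01067773e-04 -9.99999992e-01]] [-7.61139534e+00  8.73142527e+00  8.40766518e+01  5.55964328e-03
  8.71964340e+01 -9.31267632e+01] 0.0005759394996952944 [ 0.59740277 -0.21702382  0.15109041]
[[-7.84435282e-04 -9.60389994e-01 -2.78658293e-01  8.10002845e-02]
 [ 9.99998979e-01 -4.20619413e-04 -1.36538483e-03 -6.10087680e-04]
 [ 1.19409284e-03 -2.78659079e-01  9.60389344e-01 -1.64575690e-01]
 [ 0.00000000e+00  0.00000000e+00  0.00000000e+00  1.00000000e+00]] 325.19226210127806 279.38609325236706 209.55458115280518
rack 0.88 [242. 254.] [ 0.6244 -0.0625  0.036 ] 4802
post 0.72 [439. 218.] [0.5785 0.2125 0.08  ] 667
post 0.71 [396. 298.] [0.6956 0.1551 0.08  ] 515
post 0.65 [373. 261.] [0.631  0.1175 0.08  ] 579
bearing 0.95 [259. 150.] [ 0.4788 -0.0259  0.015 ] 1000
stored_bearing 0.95 [338. 236.] [0.6149 0.0798 0.015 ] 889
bolt 0.68 [197. 230.] [ 0.5907 -0.1303  0.015 ] 225
top_a 0.97 [194. 260.] [ 0.6282 -0.1354  0.04  ] 468
top_a 0.94 [338. 262.] [0.6471 0.0759 0.04  ] 503
top_a 0.67 [237. 264.] [ 0.6388 -0.0715  0.04  ] 470
top_a 0.54 [305. 262.] [0.6417 0.0274 0.04  ] 46
rail_a 0.76 [339. 265.] [0.6514 0.0775 0.04  ] 459
rail_a 0.74 [193. 265.] [ 0.6358 -0.1389  0.04  ] 451
rail_a 0.63 [307. 266.] [0.6486 0.0303 0.04  ] 29
rail_a 0.58 [235. 266.] [ 0.6413 -0.0756  0.04  ] 464
```

View pics/w1.png

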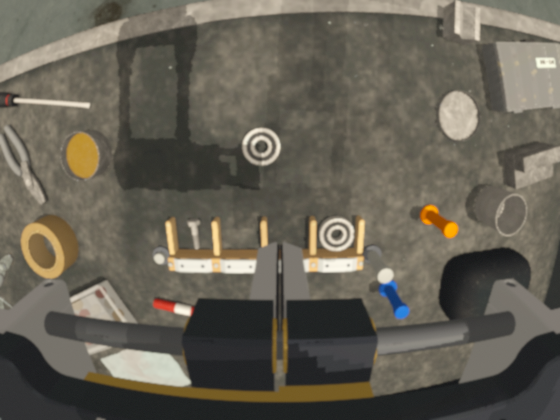

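The wrist view shows the strips in a row at v≈265 and the dividers at columns 171, 216, 264, 312 and 361. The free bearing is at (261,147), and the steel post's head is at (385,275), on the left. I'll fit the rack pose from the white strip pixels and the ring.

```bash
python3 - <<'E'
from h import *
s,c=wrist()
im=c['img']; hsv=cv2.cvtColor(im,cv2.COLOR_RGB2HSV)
m=((hsv[...,1]<45)&(hsv[...,2]>150)); m[:250]=0;m[276:]=0;m[:,:170]=0;m[:,366:]=0
n,lab,st,cen=cv2.connectedComponentsWithStats(m.astype(np.uint8))
for i in range(1,n):
    if st[i,4]>60:
        v,u=np.where(lab==i); P=np.array([wworld(c,a,b,.04) for a,b in zip(u,v)])
        print(st[i],P.mean(0).round(4),P.min(0).round(4),P.max(0).round(4))
v,u=np.where(m); P=np.array([wworld(c,a,b,.04) for a,b in zip(u,v)])
k=np.polyfit(P[:,1],P[:,0],1); print('yaw',np.degrees(np.arctan(-k[0])),k)
# depth check from fisheye is along the axis; use top cam for independent check
c2=ctrl.camera('top'); h2=cv2.cvtColor(c2['img'],cv2.COLOR_RGB2HSV)
m2=((h2[...,1]<45)&(h2[...,2]>150)); m2[:178]=0;m2[200:]=0;m2[:,:234]=0;m2[:,338:]=0
v,u=np.where(m2); P=np.array([world(c2,a,b,.04) for a,b in zip(u,v)])
k=np.polyfit(P[:,1],P[:,0],1); print('top',len(u),np.degrees(np.arctan(-k[0])),P.mean(0),P.min(0),P.max(0))
# free bearing ring
for cam,(x0,x1,y0,y1) in [('wrist',(235,288,122,172))]:
    mm=((hsv[...,2]>120)&(hsv[...,1]<60)).astype(np.uint8); mm[:y0]=0;mm[y1:]=0;mm[:,:x0]=0;mm[:,x1:]=0
    v,u=np.where(mm); (uc,vc),r=cv2.minEnclosingCircle(np.c_[u,v].astype(np.float32)); print(uc,vc,r,wworld(c,uc,vc,.013))
ctrl_mask=ctrl.silhouettes('wrist','bearing')[0]['mask']; v,u=np.where(ctrl_mask)
P=np.array([wworld(c,a,b,.0145) for a,b in zip(u,v)]); print(P.min(0),P.max(0),(P.min(0)+P.max(0))/2)
cv2.imwrite('pics/w2.png',cv2.resize(im[205:285,150:400],None,fx=3,fy=3)[...,::-1])
E
```

```text
[174 259  38  14 506] [ 0.6369 -0.1392  0.04  ] [ 0.625  -0.1689  0.04  ] [ 0.649  -0.1108  0.04  ]
[220 259  37  15 499] [ 0.6418 -0.0705  0.04  ] [ 0.6285 -0.0972  0.04  ] [ 0.6542 -0.043   0.04  ]
[302 259   6  14  64] [0.6472 0.0274 0.04  ] [0.6372 0.0232 0.04  ] [0.6588 0.0306 0.04  ]
[318 258  39  15 539] [0.6517 0.0741 0.04  ] [0.6392 0.0459 0.04  ] [0.6649 0.103  0.04  ]
yaw -3.783105397689082 [0.06612377 0.64627047]
top 97 -2.205143141638155 [ 0.63757389 -0.14260315  0.04      ] [ 0.62844475 -0.17476853  0.04      ] [ 0.64794528 -0.06598518  0.04      ]
256.78167724609375 141.7816925048828 25.305776596069336 [ 0.46788171 -0.02762343  0.013     ]
[ 0.44924546 -0.04803654  0.0145    ] [0.4997024  0.00315899 0.0145    ] [ 0.47447393 -0.02243878  0.0145    ]
```

View pics/w2.png

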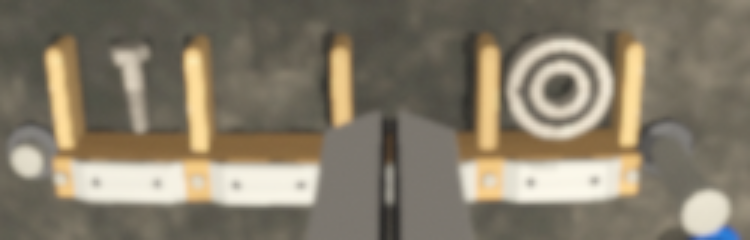

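The crop shows the lanes clearly, with the third lane from the post (second from the right) empty. The rack middle is at about (0.6445, -0.0325) with a yaw of -3.9°. Next I go above strip a.

Request:
send_rows(
  motion=[0, 0, 0, -0.13, 0, -0.037, 0.024, 0.062, 0, 0, -0.037, 0.024, 0.062, 0, 0, -0.037, 0.024, 0.062, 0, 0, -0.037, 0.024, 0.062, 0, 0],
)

```text
time_s: 3.95
ee_pos: [0.5957, 0.0443, 0.1769]
tcp_rot: [[-0.998, 0.068, 0.001], [0.068, 0.998, -0.0], [-0.001, 0.0, -1.0]]
contact_force: [-0.0, 1.2, 0.4]
grip_width: 0.0008
grasp_force: 0.0
```

Request:
send_rows(
  motion=[-0.037, 0.024, 0.062, 0, 0, -0.037, 0.024, 0.062, 0, 0, -0.036, 0.023, 0.062, 0, 0, 0, 0, 0, 0, 0],
)

```text
time_s: 4.35
ee_pos: [0.6512, 0.0766, 0.0798]
tcp_rot: [[-0.998, 0.067, -0.008], [0.067, 0.998, 0.0], [0.008, -0.0, -1.0]]
contact_force: [-0.5, -0.2, -0.5]
grip_width: 0.0006
grasp_force: 0.0
```

```bash
python3 - <<'E'
from h import *
s,c=wrist(); print(s['time_s'],s['ee_pos'],s['contact_force'],s['grip_width'])
cv2.imwrite('pics/w3.png',c['img'][...,::-1])
E
```

```text
4.35 [0.65117555 0.07657431 0.07976002] [-0.48304578 -0.23991587 -0.45876443] 0.0006019825825383835
```

View pics/w3.png

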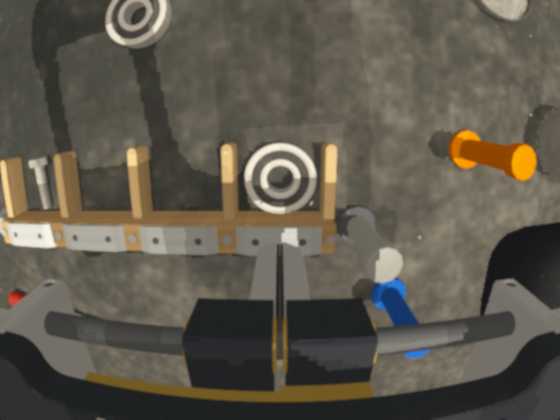

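The fingertips are at (283,235), over the middle of strip a. Now I descend slowly.

Request:
send_rows(
  motion=[0, 0, 0.02, 0, 0, 0, 0, 0.016, 0, 0, 0, 0, 0, 0, 0],
)

```text
time_s: 4.7
ee_pos: [0.6513, 0.0751, 0.067]
tcp_rot: [[-0.998, 0.069, -0.001], [0.069, 0.998, -0.0], [0.001, -0.0, -1.0]]
contact_force: [0.2, 0.5, -0.6]
grip_width: 0.0003
grasp_force: 0.0
```

Request:
send_rows(
  motion=[0, 0, 0.008, 0, 0, 0, 0, 0.008, 0, 0, 0, 0, 0.006, 0, 0, 0, 0, 0, 0, 0],
)

```text
time_s: 5.1
ee_pos: [0.6519, 0.0755, 0.0556]
tcp_rot: [[-0.998, 0.069, -0.001], [0.069, 0.998, 0.0], [0.001, 0.0, -1.0]]
contact_force: [0.1, -0.2, 0.0]
grip_width: 0.0003
grasp_force: 0.0
```

Request:
send_rows(
  motion=[0, 0, 0.004, 0, 0, 0, 0, 0, 0, 0],
)

```text
time_s: 5.3
ee_pos: [0.6526, 0.0755, 0.0543]
tcp_rot: [[-0.998, 0.069, 0.001], [0.069, 0.998, 0.0], [-0.001, 0.0, -1.0]]
contact_force: [-0.6, 0.3, 2.0]
grip_width: 0.0007
grasp_force: 0.9
```

Request:
send_rows(
  motion=[0, 0, 0.002, 0, 0, 0, 0, 0, 0, 0, 0, 0, 0, 0, 0],
)

```text
time_s: 5.6
ee_pos: [0.6526, 0.0756, 0.0543]
tcp_rot: [[-0.998, 0.068, 0.001], [0.068, 0.998, 0.0], [-0.001, 0.0, -1.0]]
contact_force: [-1.0, 0.0, 6.6]
grip_width: 0.0001
grasp_force: 3.2
```

Strip a has been touched at about 6.6 N. I lift and go on to strip b.

Request:
send_rows(
  motion=[0, 0, -0.04, 0, 0, 0, -0.072, 0, 0, 0, 0, -0.072, 0, 0, 0, 0, 0, 0, 0, 0, 0, 0, 0.02, 0, 0],
)

```text
time_s: 6.1
ee_pos: [0.6485, 0.0031, 0.0639]
tcp_rot: [[-0.998, 0.07, 0.003], [0.07, 0.998, 0.0], [-0.003, 0.001, -1.0]]
contact_force: [-0.1, 0.1, 0.0]
grip_width: 0.0005
grasp_force: 0.0
```

Request:
send_rows(
  motion=[0, 0, 0.01, 0, 0, 0, 0, 0.005, 0, 0, 0, 0, 0, 0, 0],
)

```text
time_s: 6.4
ee_pos: [0.647, 0.0048, 0.0548]
tcp_rot: [[-0.998, 0.067, -0.001], [0.067, 0.998, 0.0], [0.001, 0.0, -1.0]]
contact_force: [0.2, 0.3, 0.3]
grip_width: 0.0006
grasp_force: 0.0
```

Request:
send_rows(
  motion=[0, 0, 0.003, 0, 0, 0, 0, 0.002, 0, 0, 0, 0, 0, 0, 0, 0, 0, 0, 0, 0],
)

```text
time_s: 6.8
ee_pos: [0.6475, 0.0046, 0.0543]
tcp_rot: [[-0.998, 0.068, 0.001], [0.068, 0.998, 0.001], [-0.001, 0.001, -1.0]]
contact_force: [-2.1, 1.0, 7.2]
grip_width: 0.0003
grasp_force: 3.4
```

Strip b has been touched at 7 N. Strip c is next, in the same way.

Request:
send_rows(
  motion=[0, 0, -0.04, 0, 0, 0, -0.072, 0, 0, 0, 0, -0.072, 0, 0, 0, 0, 0, 0, 0, 0, 0, 0, 0.02, 0, 0],
)

```text
time_s: 7.3
ee_pos: [0.6436, -0.0686, 0.0639]
tcp_rot: [[-0.998, 0.07, 0.003], [0.07, 0.998, 0.0], [-0.003, 0.0, -1.0]]
contact_force: [0.6, -0.1, -0.3]
grip_width: 0.0004
grasp_force: 0.0
```

Request:
send_rows(
  motion=[0, 0, 0.01, 0, 0, 0, 0, 0.005, 0, 0, 0, 0, 0, 0, 0],
)

```text
time_s: 7.6
ee_pos: [0.6421, -0.067, 0.0548]
tcp_rot: [[-0.998, 0.067, -0.001], [0.067, 0.998, 0.001], [0.001, 0.0, -1.0]]
contact_force: [-0.4, 0.1, -0.4]
grip_width: 0.0007
grasp_force: 0.0
```

Request:
send_rows(
  motion=[0, 0, 0.003, 0, 0, 0, 0, 0.002, 0, 0, 0, 0, 0, 0, 0, 0, 0, 0, 0, 0],
)

```text
time_s: 8.0
ee_pos: [0.6426, -0.0673, 0.0543]
tcp_rot: [[-0.998, 0.068, 0.001], [0.068, 0.998, 0.001], [-0.001, 0.001, -1.0]]
contact_force: [-1.3, 1.0, 6.3]
grip_width: 0.0007
grasp_force: 3.4
```

All three strips are counted. I lift off and look at the bearing and lane from above.

Request:
send_rows(
  motion=[0, 0, -0.06, 0, 0, 0, 0, -0.08, 0, 0, 0.06, 0.01, -0.08, 0, 0, 0.06, 0.01, -0.08, 0, 0, 0.06, 0, 0, 0, 0],
)

```text
time_s: 8.5
ee_pos: [0.5563, -0.0519, 0.2083]
tcp_rot: [[-0.998, 0.067, 0.012], [0.067, 0.998, -0.002], [-0.012, -0.001, -1.0]]
contact_force: [-0.1, -0.4, -0.2]
grip_width: 0.0005
grasp_force: 0.0
```

Request:
send_rows(
  motion=[0, 0, 0, 0, 0.2, 0, 0, 0, 0, 0.2],
)

```text
time_s: 8.7
ee_pos: [0.5535, -0.0518, 0.2029]
tcp_rot: [[-0.998, 0.068, 0.001], [0.068, 0.998, -0.0], [-0.001, -0.0, -1.0]]
contact_force: [0.6, -0.1, -0.3]
grip_width: 0.0134
grasp_force: 0.0
```

```bash
python3 - <<'E'
from h import *
s,c=wrist(); print(s['time_s'],s['ee_pos'],s['grip_width'],s['tcp_rot'])
cv2.imwrite('pics/w4.png',c['img'][...,::-1])
for l,z in [('bearing',.0145),('stored_bearing',.0145)]:
    for m in ctrl.silhouettes('wrist',l)[:3]:
        v,u=np.where(m['mask']); P=np.array([wworld(c,a,b,z) for a,b in zip(u,v)])
        print(l,m['score'],m['centre'],P.min(0).round(4),P.max(0).round(4),((P.min(0)+P.max(0))/2).round(4),P.mean(0).round(4))
for l in ['top_a','rail_a']:
    for m in ctrl.recognise('wrist',l)[:4]: print(l,m['centre'],wworld(c,*m['centre'],.04).round(4))
E
```

```text
8.7 [ 0.55354674 -0.05176653  0.20293261] 0.013368276014884852 [[-9.97667960e-01  6.82390125e-02  1.44187521e-03]
 [ 6.82388413e-02  9.97668999e-01 -1.67640179e-04]
 [-1.44995379e-03 -6.88573423e-05 -9.99998946e-01]]
bearing 0.86 [311.7, 121.1] [ 0.4486 -0.0482  0.0145] [0.5001 0.0021 0.0145] [ 0.4744 -0.023   0.0145] [ 0.4748 -0.0226  0.0145]
stored_bearing 0.8 [392.4, 225.6] [0.582  0.0485 0.0145] [0.6389 0.1045 0.0145] [0.6105 0.0765 0.0145] [0.6104 0.0757 0.0145]
stored_bearing 0.2 [74.3, 125.7] [ 0.4107 -0.3579  0.0145] [ 0.4924 -0.2512  0.0145] [ 0.4515 -0.3045  0.0145] [ 0.4521 -0.3032  0.0145]
top_a [392.6, 268.6] [0.6487 0.0735 0.04  ]
top_a [207.5, 272.0] [ 0.6364 -0.1412  0.04  ]
top_a [336.5, 272.5] [0.6467 0.0059 0.04  ]
top_a [276.6, 273.1] [ 0.6419 -0.0621  0.04  ]
rail_a [279.8, 273.2] [ 0.6423 -0.0585  0.04  ]
rail_a [340.1, 271.6] [0.6459 0.0101 0.04  ]
rail_a [393.7, 270.8] [0.6518 0.0751 0.04  ]
rail_a [312.7, 118.7] [ 0.4759 -0.0142  0.04  ]
```

View pics/w4.png

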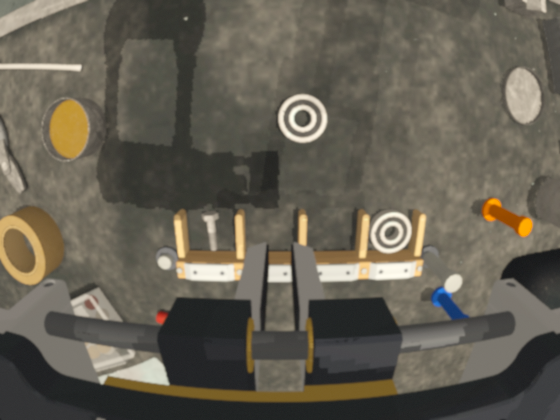

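The picture shows the bearing ring centred at about (302,118), a few pixels off the network's (312,121). The noses of lane c are at (240,213) and (303,213). I'll refine the ring with Hough circles.

```bash
python3 - <<'E'
from h import *
s,c=wrist()
g=cv2.cvtColor(c['img'],cv2.COLOR_RGB2GRAY)
roi=cv2.resize(g[80:160,260:345],None,fx=4,fy=4,interpolation=cv2.INTER_CUBIC)
C=cv2.HoughCircles(roi,cv2.HOUGH_GRADIENT,1.5,20,param1=150,param2=30,minRadius=80,maxRadius=115); C=None if C is None else C[0][:4]
print(C)
m=(g[80:160,260:345]>130).astype(np.uint8); cs,_=cv2.findContours(m,cv2.RETR_EXTERNAL,cv2.CHAIN_APPROX_NONE)
k=max(cs,key=cv2.contourArea); e=cv2.fitEllipse(k); print(e)
u,v=e[0][0]+260,e[0][1]+80; B=wworld(c,u,v,.0145); print('bearing',u,v,B)
P=[wworld(c,a+260,b+80,.0145) for a,b in k[:,0]]; print('diam',np.ptp(np.array(P),axis=0))
for u in (182,240,303,363,420): print('nose',wworld(c,u,213,.024).round(4))
yaw=np.radians(-3.9); R=np.array([[np.cos(yaw),-np.sin(yaw)],[np.sin(yaw),np.cos(yaw)]])
O=np.array([.6445,-.0325]); print('bearing in rack',R.T@(B[:2]-O)); print('tcp in rack',R.T@(np.array(s['ee_pos'])[:2]-O),s['ee_pos'])
for u in (182,240,303,363,420): print('nose rack',(R.T@(wworld(c,u,213,.024)[:2]-O)).round(4))
E
```

```text
[[173.25 152.25  97.4 ]
 [168.75 171.75  92.3 ]
 [173.25 125.25 100.85]]
((42.60178756713867, 37.76975631713867), (48.5053596496582, 49.16881561279297), 120.26129150390625)
bearing 302.6017875671387 117.76975631713867 [ 0.47480462 -0.0227916   0.0145    ]
diam [0.05351754 0.05305142 0.        ]
nose [ 0.5687 -0.1649  0.024 ]
nose [ 0.5732 -0.0981  0.024 ]
nose [ 0.578  -0.0288  0.024 ]
nose [0.5828 0.039  0.024 ]
nose [0.5878 0.1098 0.024 ]
bearing in rack [-0.16996273 -0.00185596]
tcp in rack [-0.08868124 -0.02573931] [ 0.55427345 -0.05214803  0.20165365]
nose rack [-0.0666 -0.1372]
nose rack [-0.0667 -0.0703]
nose rack [-0.0666 -0.0008]
nose rack [-0.0665  0.0672]
nose rack [-0.0662  0.1381]
```

The bearing is at rack (-170, -2) mm and the lane centre is y = -36. I'll put the two fingers about 30 mm apart behind the ring. That lets them cradle it while I push diagonally and then straight in.

Request:
send_rows(
  motion=[0.084, 0.016, 0, 0, 0.32, 0.084, 0.016, 0, 0, 0.32, 0.084, 0.016, 0, 0, 0.32, 0, 0, 0.08, 0, 0.32, 0, 0, 0.08, 0, 0.32],
)

```text
time_s: 9.5
ee_pos: [0.4302, -0.0195, 0.123]
tcp_rot: [[-0.998, 0.068, 0.005], [0.068, 0.998, -0.001], [-0.005, -0.001, -1.0]]
contact_force: [-0.3, 0.1, -1.2]
grip_width: 0.0299
grasp_force: 0.0
```

Request:
send_rows(
  motion=[0, 0, 0.08, 0, 0.32, 0, 0, 0.06, 0, 0.32, 0, 0, 0, 0, 0.32, 0, 0, 0, 0, 0.32],
)

```text
time_s: 9.9
ee_pos: [0.4299, -0.0196, 0.0526]
tcp_rot: [[-0.998, 0.069, -0.001], [0.069, 0.998, 0.0], [0.001, 0.0, -1.0]]
contact_force: [0.3, -0.6, -0.9]
grip_width: 0.0302
grasp_force: 0.0
```

```bash
cat >> h.py <<'E'
def rack(p):
    y=np.radians(-3.9); R=np.array([[np.cos(y),-np.sin(y)],[np.sin(y),np.cos(y)]])
    return R.T@(np.array(p)[:2]-[.6445,-.0325])
E
python3 - <<'E'
from h import *
s=ctrl.get_state(); print(s['time_s'],s['ee_pos'],rack(s['ee_pos']),s['grip_width'],s['contact_force'])
E
```

```text
9.9 [ 0.42994162 -0.01955804  0.05255722] [-0.21494177 -0.00168126] 0.030183968428211957 [ 0.31426293 -0.59291181 -0.89277538]
```

Request:
send_rows(
  motion=[0, 0, 0.04, 0, 0.32, 0, 0, 0.026, 0, 0.32, 0, 0, 0, 0, 0.32, 0, 0, 0, 0, 0.32],
)

```text
time_s: 10.3
ee_pos: [0.431, -0.0197, 0.0209]
tcp_rot: [[-0.998, 0.069, 0.003], [0.069, 0.998, -0.0], [-0.003, -0.0, -1.0]]
contact_force: [0.0, -0.2, -0.6]
grip_width: 0.0301
grasp_force: 0.0
```

Request:
send_rows(
  motion=[-0.008, 0, 0, 0, 0.32, -0.008, 0, 0, 0, 0.32, -0.008, 0, 0, 0, 0.32, -0.008, 0, 0, 0, 0.32, -0.006, 0, 0, 0, 0.32],
)

```text
time_s: 10.8
ee_pos: [0.4482, -0.0206, 0.0195]
tcp_rot: [[-0.998, 0.069, -0.001], [0.069, 0.998, 0.0], [0.001, 0.0, -1.0]]
contact_force: [-1.4, -0.6, 1.0]
grip_width: 0.0299
grasp_force: 0.9
```

```bash
cat >> h.py <<'E'
def status(pic=None):
    s,c=wrist(); print(s['time_s'],s['ee_pos'].round(4) if hasattr(s['ee_pos'],'round') else s['ee_pos'],'rack',rack(s['ee_pos']).round(4),s['grip_width'],np.round(s['contact_force'],1))
    if pic: cv2.imwrite(pic,c['img'][...,::-1])
    for n in ('wrist','top'):
        ct=c if n=='wrist' else ctrl.camera('top')
        for m in ctrl.silhouettes(n,'bearing')[:3]:
            v,u=np.where(m['mask']); f=wworld if n=='wrist' else world
            P=np.array([f(ct,a,b,.0145) for a,b in zip(u,v)]); q=(P.min(0)+P.max(0))/2
            print(n,round(m['score'],2),'mid rack',rack(q).round(4),'size',np.ptp(P,axis=0)[:2].round(3))
E
python3 -c "
from h import *
status('pics/w5.png')"
```

```text
10.8 [ 0.4482 -0.0206  0.0195] rack [-0.1966 -0.0015] 0.029902384624352935 [-1.4 -0.6  1. ]
wrist 0.61 mid rack [-0.173  -0.0039] size [0.053 0.041]
top 0.68 mid rack [ 0.0057 -0.1111] size [0.019 0.057]
```

View pics/w5.png

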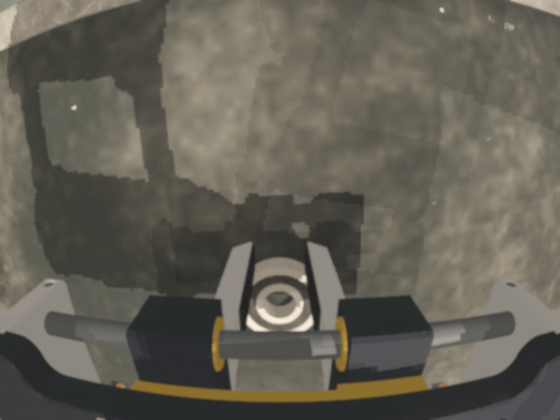

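The ring sits symmetrically between the fingers at about (280,300) and the fingers touch it. I push diagonally now.

Request:
send_rows(
  motion=[-0.01, -0.005, 0, 0, 0.32, -0.01, -0.005, 0, 0, 0.32, -0.01, -0.005, 0, 0, 0.32, -0.01, -0.005, 0, 0, 0.32, -0.01, -0.005, 0, 0, 0.32],
)

```text
time_s: 11.5
ee_pos: [0.4731, -0.0353, 0.0195]
tcp_rot: [[-0.998, 0.069, 0.0], [0.069, 0.998, 0.0], [-0.0, 0.0, -1.0]]
contact_force: [-0.9, 0.7, 0.5]
grip_width: 0.0303
grasp_force: 0.6
```

Request:
send_rows(
  motion=[-0.01, -0.005, 0, 0, 0.32, -0.01, -0.005, 0, 0, 0.32, -0.01, -0.005, 0, 0, 0.32, -0.01, -0.005, 0, 0, 0.32, -0.01, -0.005, 0, 0, 0.32],
)

```text
time_s: 12.0
ee_pos: [0.4971, -0.0494, 0.0195]
tcp_rot: [[-0.998, 0.069, 0.0], [0.069, 0.998, 0.0], [-0.0, 0.0, -1.0]]
contact_force: [-1.0, 0.8, -0.2]
grip_width: 0.0302
grasp_force: 0.5
```

Request:
send_rows(
  motion=[-0.01, -0.005, 0, 0, 0.32, -0.01, -0.005, 0, 0, 0.32, -0.01, -0.005, 0, 0, 0.32, -0.008, -0.004, 0, 0, 0.32, 0, 0, 0, 0, 0.32],
)

```text
time_s: 12.5
ee_pos: [0.516, -0.0604, 0.0196]
tcp_rot: [[-0.998, 0.069, 0.001], [0.069, 0.998, -0.0], [-0.001, -0.0, -1.0]]
contact_force: [-0.5, 0.5, -0.1]
grip_width: 0.0301
grasp_force: 0.0
```

```bash
python3 -c "
from h import *
status('pics/w6.png')
c=ctrl.camera('scene'); cv2.imwrite('pics/s6.png',cv2.resize(c['img'][130:290,180:380],None,fx=3.5,fy=3.5)[...,::-1])"
```

```text
12.5 [ 0.516  -0.0604  0.0196] rack [-0.1263 -0.0366] 0.030118847642496737 [-0.5  0.5 -0.1]
wrist 0.91 mid rack [-0.1027 -0.0393] size [0.052 0.04 ]
wrist 0.46 mid rack [-0.0276 -0.0216] size [0.062 0.266]
```

View pics/w6.png

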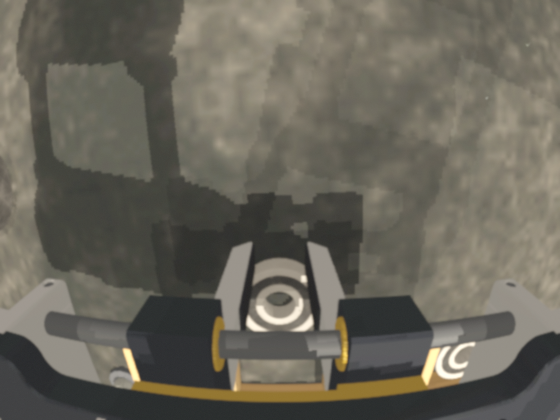

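The bearing is still cradled, and the noses at columns 235 and 325 lie symmetrically around the fingers, so it is in line with lane c. I push straight in.

Request:
send_rows(
  motion=[-0.01, 0, 0, 0, 0.32, -0.01, 0, 0, 0, 0.32, -0.01, 0, 0, 0, 0.32, -0.01, 0, 0, 0, 0.32, -0.01, 0, 0, 0, 0.32],
)

```text
time_s: 13.25
ee_pos: [0.5403, -0.0616, 0.0195]
tcp_rot: [[-0.998, 0.069, -0.0], [0.069, 0.998, 0.0], [0.0, 0.0, -1.0]]
contact_force: [-0.8, -0.1, -0.0]
grip_width: 0.0301
grasp_force: 0.6
```

Request:
send_rows(
  motion=[-0.01, 0, 0, 0, 0.32, -0.01, 0, 0, 0, 0.32, -0.01, 0, 0, 0, 0.32, -0.01, 0, 0, 0, 0.32, 0, 0, 0, 0, 0.32],
)

```text
time_s: 13.75
ee_pos: [0.5612, -0.0632, 0.0196]
tcp_rot: [[-0.998, 0.069, 0.002], [0.069, 0.998, -0.0], [-0.002, -0.0, -1.0]]
contact_force: [0.7, 0.7, 0.6]
grip_width: 0.0304
grasp_force: 0.0
```

Request:
send_rows(
  motion=[-0.006, 0, 0, 0, 0.32, -0.006, 0, 0, 0, 0.32, -0.004, 0, 0, 0, 0.32, -0.004, 0, 0, 0, 0.32],
)

```text
time_s: 14.15
ee_pos: [0.5698, -0.0637, 0.0195]
tcp_rot: [[-0.998, 0.069, -0.0], [0.069, 0.998, 0.0], [0.0, 0.0, -1.0]]
contact_force: [-0.9, 0.9, 0.5]
grip_width: 0.03
grasp_force: 0.5
```

```bash
python3 -c "
from h import *
status('pics/w7.png')"
```

```text
14.15 [ 0.5698 -0.0637  0.0195] rack [-0.0724 -0.0362] 0.029955852471729424 [-0.9  0.9  0.5]
wrist 0.62 mid rack [-0.0489 -0.0387] size [0.053 0.041]
wrist 0.29 mid rack [-0.0473  0.1044] size [0.049 0.049]
top 0.74 mid rack [-0.2251  0.3012] size [0.079 0.08 ]
```

Around 6 mm remains. I take slow 1 mm steps until the rail pushes back.

Request:
send_rows(
  motion=[-0.003, 0, 0, 0, 0.32, -0.003, 0, 0, 0, 0.32, -0.002, 0, 0, 0, 0.32, 0, 0, 0, 0, 0.32],
)

```text
time_s: 14.75
ee_pos: [0.574, -0.064, 0.0196]
tcp_rot: [[-0.998, 0.069, 0.0], [0.069, 0.998, 0.0], [-0.0, 0.0, -1.0]]
contact_force: [-1.7, 1.3, -1.2]
grip_width: 0.0303
grasp_force: 0.4
```

Request:
send_rows(
  motion=[-0.002, 0, 0, 0, 0.32, -0.002, 0, 0, 0, 0.32, 0, 0, 0, 0, 0.32],
)

```text
time_s: 15.05
ee_pos: [0.576, -0.0641, 0.0196]
tcp_rot: [[-0.998, 0.069, 0.0], [0.069, 0.998, 0.0], [-0.0, 0.0, -1.0]]
contact_force: [-1.0, 0.9, 0.1]
grip_width: 0.0301
grasp_force: 0.4
```

Request:
send_rows(
  motion=[-0.002, 0, 0, 0, 0.32, 0, 0, 0, 0, 0.32],
)

```text
time_s: 15.25
ee_pos: [0.5765, -0.0641, 0.0195]
tcp_rot: [[-0.998, 0.068, -0.001], [0.068, 0.998, 0.0], [0.001, 0.0, -1.0]]
contact_force: [-2.4, -0.9, 0.1]
grip_width: 0.0302
grasp_force: 0.9
```

Request:
send_rows(
  motion=[-0.002, 0, 0, 0, 0.32, 0, 0, 0, 0, 0.32],
)

```text
time_s: 15.45
ee_pos: [0.5767, -0.0641, 0.0194]
tcp_rot: [[-0.998, 0.068, -0.002], [0.068, 0.998, 0.0], [0.002, 0.0, -1.0]]
contact_force: [-4.1, 0.0, 2.1]
grip_width: 0.0303
grasp_force: 1.9
```

The force rises while the motion stalls, so the bearing is home. I back off straight, lift and check.

Request:
send_rows(
  motion=[0.01, 0, 0, 0, 0.32, 0.02, 0, 0, 0, 0.32, 0.03, 0, 0, 0, 0.32, 0.03, 0, 0, 0, 0.32, 0, 0, -0.06, 0, 0.32],
)

```text
time_s: 15.95
ee_pos: [0.5273, -0.0599, 0.0467]
tcp_rot: [[-0.998, 0.069, -0.009], [0.069, 0.998, 0.003], [0.01, 0.002, -1.0]]
contact_force: [-0.4, -0.1, -0.4]
grip_width: 0.0302
grasp_force: 0.0
```

Request:
send_rows(
  motion=[0, 0, -0.08, 0, 0.32, 0, 0, -0.08, 0, 0.32, 0.02, 0, -0.08, 0, 0.32, 0, 0, 0, 0, 0.32, 0, 0, 0, 0, 0.32],
)

```text
time_s: 16.45
ee_pos: [0.5233, -0.0606, 0.1705]
tcp_rot: [[-0.998, 0.069, 0.003], [0.069, 0.998, -0.001], [-0.004, -0.0, -1.0]]
contact_force: [-0.2, 0.2, -1.1]
grip_width: 0.0301
grasp_force: 0.0
```

Request:
send_rows(
  motion=[-0.05, 0.08, 0, 0, 0.32, -0.05, 0.08, 0, 0, 0.32, -0.02, 0.08, 0, 0, 0.32, 0, 0, 0, 0, 0.32, 0, 0, 0, 0, 0.32],
)

```text
time_s: 16.95
ee_pos: [0.5899, 0.0557, 0.1672]
tcp_rot: [[-0.998, 0.066, -0.004], [0.066, 0.998, -0.0], [0.004, -0.001, -1.0]]
contact_force: [-0.7, -0.4, -0.2]
grip_width: 0.0303
grasp_force: 0.0
```

```bash
python3 -c "
from h import *
status()
s,c=wrist(); cv2.imwrite('pics/w8.png',c['img'][...,::-1])
for z,l in ((.0145,'stored_bearing'),):
    for m in ctrl.silhouettes('wrist',l)[:3]:
        v,u=np.where(m['mask']);P=np.array([wworld(c,a,b,z) for a,b in zip(u,v)]);print(l,m['score'],m['centre'],rack((P.min(0)+P.max(0))/2),np.ptp(P,axis=0))
"
```

```text
16.95 [0.5899 0.0557 0.1672] rack [-0.0604  0.0843] 0.030309476126981764 [-0.7 -0.4 -0.2]
wrist 0.8 mid rack [-0.0382 -0.0354] size [0.055 0.057]
top 0.7 mid rack [-0.0361 -0.0393] size [0.052 0.051]
stored_bearing 0.88 [309.0, 222.4] [-0.03995775  0.10769084] [0.05438592 0.050243   0.        ]
```

View pics/w8.png

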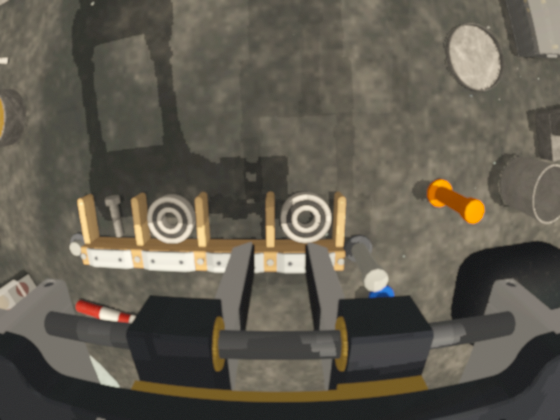

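The bearing is at (171,218), home in lane c at rack (-38, -35) mm. That matches the stored bearing's depth of -40, and nothing else has moved. The arm is clear, so I hand in.

```bash
python3 -c "
from plant import ctrl
print(ctrl.finish_job())"
```

```text
the job is handed in; nothing more can be done
None
```

I touched the first three strips in order, counting from the steel post on the left, at about 6–7 N each and never the fourth. The bearing is pushed fully home in the third lane, measured within about 4 mm of its centre line, and the job is handed in (no verdict was returned).

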